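# Check the latching stop button and reset the machine

### The arm

A 6-joint arm with a two-finger parallel gripper is mounted at the origin on the work surface. World frame = base frame: x ahead of the robot, y to its left, z up, the work surface at z = 0. Lengths are in mm, angles in degrees, forces in N, time in s.
With the tool pointing down it reaches from about 300 to 850 mm from the base axis. Payload 4.2 kg.
Tool frame: the origin (TCP) lies midway between the tips of the shut fingers; the grasp point (between the pads) lies 19 mm behind it (env.grasp_offset is the distance from the TCP to the grasp point, in mm); z points along the fingers, y is the line along which they close (so a half turn about z gives the same grasp; the last joint's range is limited). The gripper opens to 91 mm and grips with 3 to 60 N. Pads are 32 mm wide; open, the fingers measure 118 mm over their backs; the gripper's body (76 mm by 178 mm) begins 60 mm behind the grasp point.
Start: joints at [-71.562, 18.312, 89.639, -0, 72.044, -1.146], TCP at [192.734, -541.753, 213.976] pointing down, gripper open.
Joint ranges: [-177.97, 177.97], [-48.28, 115.42], [12.27, 149.76], [-77.06, 257.06], [2.81, 150.46], [-146.56, 146.56]. Speed limits (degrees/s): [147.25, 147.25, 180, 180, 180, 180].

### API

Orientations are given as [roll, pitch, yaw] about the fixed x, y, z axes, in that order (R = Rz(yaw) Ry(pitch) Rx(roll)).
In Python, from workcell import env, optics gives the robot as it stands. The module is installed in compiled form; this text tells all that it offers.
- The arm moves only by the tool send_rows, never from a script. Its argument "targets" is a list that holds one entry, the list of rows, each a list of 7 numbers: the turn, a rotation vector about the world's x, y, z scaled (see below), then the shift along the world's x, y, z scaled (see below), then the closure, from -1 (fully open) to 1 (shut). In form: [[[rx, ry, rz, x, y, z, gripper], ...]]. A call has 1 to 12 rows; each row shifts and turns the commanded pose from where the row before left it; what a row does not reach is not made up. The controller multiplies each number of a shift by 0.2 m and each number of a turn by pi/2 rad. A row lasts 1/10 s, in which the tool goes at most 50 mm and 8.59 degrees, less where a joint would pass 70% of its speed; a pose out of reach is approached as far as the arm can. A call with a number of a shift or a turn outside -1 to 1 is refused whole. A call with a gripper value outside its range is refused whole. The fingers move at their own pace and stop on an object; "grip_force" is the grip in N (left out, the last holds). Time passes only in rows, so rows that do not move let the fingers close. It gives the time, the measured TCP pose, the force, the opening and the grip force at its end, in the units of the state.
- env.state(): the state, without advancing time (a new reading comes with each control period).
- optics.grab_frame(name): name is "scene" or "top" or "wrist"; returns (picture, depth): 400x640x3 uint8, red, green, blue; 400x640 float32, mm along the optical axis (not along the pixel's ray), 0 where there is no reading.
- optics.camera_info(name): a dict with "camera_matrix" (3x3 intrinsics, pixels), "k1" (the pictures are not rectified: a ray, as slopes to the right and down, at radius r is drawn at 1 + k1 r^2 times it, then the intrinsics apply), "R" (3x3) and "t" (3): a world point X has camera coordinates R X + t; the wrist camera has in their place "mount" (4x4, takes a point from camera to tool coordinates, whose origin is the TCP and whose axes are the flange's). Camera axes: x right, y down, z forward; pixel columns grow to the right and rows downward; lengths in mm; the calibration is good to about 2 mm. A picture is of the moment at which its call begins: read the wrist's pose just before it. camera_info takes no time and is no camera call.
- env.job_done(): hands the job in; it is judged then, once.
Trained networks look in the newest picture that a camera, given by its name, has taken for a name from the list of things; names that differ only in an ending like _2 or _b are one class to them, and where a whole thing is asked for, a point or a joint stands for the part that bears it (a point fixed in the world has none). Each returns a list of dicts, best first, with "conf" (0 to 1); they miss things now and then, are a little off and sometimes report something else, mostly with a low value. They report only what shows in the picture. A call takes as long as a camera call. They do not tell look-alikes from the thing itself.
- optics.silhouettes(camera, name): "mask" (400x640 bool, what is visible of it) and "at" ([column, row] in pixels, amid what is visible of it).
- optics.place_of(camera, name): "at" ([column, row] in pixels: a listed point, or the origin of a listed thing).
The state is a dict: "time_s": time; "qpos": joint angles; "qvel": joint speeds; "effort": joint torques, N m; "ee_pos": TCP position; "ee_rot": TCP orientation; "force": force on the tool from outside, world axes, zero at the start; "torque": the same for the moment, N m; "gripper_width": finger opening in mm; "gripper_force": force on a finger pad.
Only numpy, scipy, OpenCV 4.12 (cv2) and the standard library are available. Lean on these libraries where they do the work, as an engineer would, in place of code of your own. Each camera call takes 0.05 s, during which the arm holds its last target. There are 200 camera calls.

### The job

Do the stop check with the fingertips only: press the red mushroom button on the yellow station all the way in until it stays latched down, then push sideways against the raised bar on its head to twist it clockwise (seen from above) until it releases and comes back up. After that press the blue reset button fully in and let it go. Do not grip the bar between the fingers or pick anything up, do not press the green start button, and leave the loose parts on the bench where they are.

Things in the scene. Friction and masses are not known exactly. Their poses are not given: they have to be found in the camera images.
- station: Yellow stop station, bolted down: box 100 x 100 x 60 mm; origin at the centre of its underside on the bench, z up, turned by up to 0.5 rad. A yellow guard collar (outer diameter 80, inner 66 mm) stands round the 60 mm red head, its top 80 mm above the origin; the released head's flat round top, below the bar, is level with it. Untwisted, bar_top's axes are parallel to the station's.
- bar_top (a point): Centre of the top of the red grip bar on the head, on the turning axis (white stripe along it). Bar 52 mm long (along this point's x), 14 mm thick (y), top 24 mm above the collar's top when released (104 mm above the bench), 16 mm when latched. The point turns and sinks with the head. Clockwise: the bar's +x end goes towards this point's -y. Press down here to push the head in; either end may be pushed to twist.
- stop_press (a joint): How far the red head is pressed in, m: 0 released, 0.008 fully in (hard stop). It resists with about 5 N at first and less as it goes in; past about 0.0045 it snaps in by itself and stays latched at 0.008 without being touched. Twisting releases it; it is not to be pulled out.
- stop_twist (a joint): Clockwise turn of the red head, rad: 0 at rest, stop at 0.85. A weak spring turns it back when let go. While latched, turning lifts the head on a ramp (10 mm per rad); past about 0.4 rad it pops up by itself. A finger that holds the head down delays that: rise a little with it, turn to about 0.75, lift the finger straight off. Takes 2 to 5 N at the bar's end.
- bar_left: The side of the grip bar towards bar_top's +y (face 7 mm from the axis, upper edge 4 mm below the bar's top). Origin on the head's axis, 44 mm below the bar's top.
- bar_right: The side of the grip bar towards bar_top's -y (face 7 mm from the axis, upper edge 4 mm below the bar's top). Origin on the head's axis, 44 mm below the bar's top.
- reset_button_top (a point): Centre of the top of the blue round reset button, 32 mm across, 72 mm above the bench when released, in a black collar (48 mm across, top 62 mm above the bench) on a grey box 80 x 70 x 50 mm bolted down to the left or right of the station.
- reset_button (a joint): How far the blue button is pressed in, m: 0 released, 0.006 fully in. It springs back; fully in takes about 5 N.
- start_button_top (a point): Centre of the top of the green start button, the same make as the blue one, on its own grey box on the other side. Not to be pressed.
- start_button (a joint): How far the green button is pressed in, m: 0 released, 0.006 fully in.
- coupling: Loose aluminium shaft coupling, upright cylinder 32 mm across, 36 mm high; origin under its centre. Leave alone.
- manifold: Loose valve block, 34 x 75 x 54 mm, aluminium with three white and blue valves; origin under its centre. Leave alone.
- bracket: Loose aluminium angle bracket, 50 x 70 x 58 mm; origin under its centre. Leave alone.
- bolt: Loose steel cap screw standing on its 18 mm head, 45 mm high; origin under its centre. Leave alone.
- lens: Loose brass lens barrel, 40 mm across, 45 mm high; origin under its centre. Leave alone.
- tray: Loose blue divided tray, 70 x 100 x 30 mm; origin under its centre. Leave alone.
- driver: Loose screwdriver lying on the bench. Leave alone.
There are look-alikes about, which are no part of the job. What is shaped like the part that bears reset_button_top but purple or turquoise is not meant.

How it is judged:
By the outcome, as a careful person would: the job done as asked, in the order asked, and still so for the second after the job is handed in, with the robot touching nothing.
It also fails if it takes over 48 s, if anything falls off the work surface, if the arm or the gripper's body presses on something with over 40 N, if the wrist force passes 120 N, or if a joint passes its speed limit or range.

## Working session

There is one attempt and no reset: what is moved stays moved. The work goes in short steps, Python scripts to look and compute and a tool call to move; the robot and the scene stay as the last step left them, time stands still between calls to the robot, and variables do not carry over. Pictures are saved under pics/ and viewed, at most 10 in all, crops included, and the job is handed in when it is done.

Besides the shell and the picture viewer there is one more tool, called after "Call:" by a JSON object that holds its "name" and its "arguments", one argument or row to a line. send_rows: Moves the arm, as the interface text tells. Its arguments: {"type":"object","properties":{"targets":{"type":"array"},"grip_force":{"type":"number"}},"required":["targets"]}

```bash
mkdir -p pics; cat > h.py <<'E'
from workcell import env, optics
import numpy as np, cv2
def ray(name,px,ci=None):
    ci=ci or optics.camera_info(name); K=np.array(ci["camera_matrix"]);k1=ci["k1"]
    d=np.array([(px[0]-K[0,2])/K[0,0],(px[1]-K[1,2])/K[1,1]]);u=d.copy()
    for _ in range(20): u=d/(1+k1*(u@u))
    return np.array([u[0],u[1],1.])
def cam_pose(name,st=None):
    ci=optics.camera_info(name)
    if name=="wrist":
        from scipy.spatial.transform import Rotation as Ro
        st=st or env.state(); M=np.array(ci["mount"])
        Rt=Ro.from_euler("xyz",st["ee_rot"],degrees=True).as_matrix()
        return Rt@M[:3,:3], Rt@M[:3,3]+np.array(st["ee_pos"])
    R=np.array(ci["R"]);t=np.array(ci["t"]); return R.T,-R.T@t
def at_z(name,px,z,st=None):
    A,c=cam_pose(name,st); d=A@ray(name,px); return c+d*(z-c[2])/d[2]
def at_depth(name,px,dep,st=None):
    A,c=cam_pose(name,st); return c+A@ray(name,px)*dep
E
python3 - <<'E'
from h import *
print(env.state()); 
for n in ["top","scene"]:
    im,d=optics.grab_frame(n); cv2.imwrite(f"pics/{n}0.png",im[:,:,::-1])
    for k,z in [("bar_top",104),("reset_button_top",72),("start_button_top",72),("station",0)]:
        for r in optics.place_of(n,k)[:4]: print(n,k,np.round(r["at"]),round(r["conf"],2),at_z(n,r["at"],z).round(1))
E
```

```text
{'time_s': 0.0, 'qpos': array([-7.15628484e+01,  1.83500838e+01,  8.97071389e+01, -3.27550858e-04,
        7.20438507e+01, -1.14563365e+00]), 'qvel': array([-0.01047086,  0.00968552, -0.11126726,  0.0187838 , -0.00596726,
       -0.01455444]), 'effort': array([-3.63296458e-04, -4.12456834e+01, -2.31970829e+01,  7.26626138e-02,
        4.57607908e-02, -1.47348264e-04]), 'ee_pos': array([ 192.56073891, -541.25196646,  213.1309324 ]), 'ee_rot': array([-1.79898941e+02, -1.70947803e-03,  1.95828850e+01]), 'force': array([0.09488786, 1.13738276, 0.02822792]), 'torque': array([-0.04486904,  0.02439449, -0.01086667]), 'gripper_force': 0.0, 'gripper_width': 91.3912668030098}
top bar_top [358. 200.] 0.58 [554.3 -74.2 104. ]
top reset_button_top [225. 204.] 0.72 [553.9 249.1  72. ]
top reset_button_top [166. 215.] 0.56 [528.6 394.2  72. ]
top reset_button_top [279. 219.] 0.42 [514.5 117.3  72. ]
top start_button_top [451. 204.] 0.59 [ 544.1 -305.5   72. ]
top station [354. 203.] 0.9 [561.3 -70.4   0. ]
scene bar_top [282. 218.] 0.68 [559.9 -73.8 104. ]
scene reset_button_top [406. 175.] 0.68 [548.8 257.7  72. ]
scene reset_button_top [446. 153.] 0.54 [528.9 391.5  72. ]
scene reset_button_top [350. 183.] 0.52 [514.2 118.3  72. ]
scene reset_button_top [470. 214.] 0.41 [708.8 325.8  72. ]
scene start_button_top [178. 260.] 0.65 [ 547.5 -307.    72. ]
scene station [285. 236.] 0.98 [547.6 -68.5   0. ]
scene station [285. 216.] 0.55 [492.4 -45.7   0. ]
scene station [284. 226.] 0.5 [520.3 -60.9   0. ]
```

View pics/top0.png

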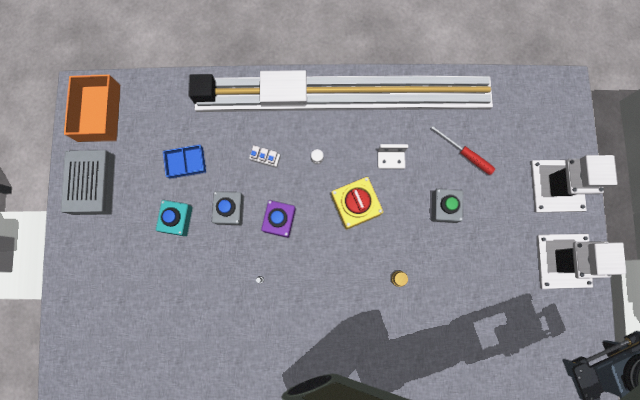

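View pics/scene0.png

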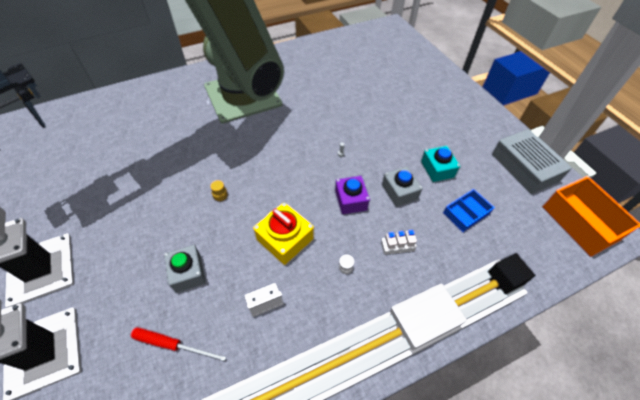

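Reset candidates in the top view are blue on purple (278,217), blue on turquoise (171,216) and blue on grey (225,206). I choose the grey one, at about (553,250). The red mushroom is at (358,200) with its bar at about 25°, and green is at (451,204), to be avoided. Next I move above the station with the fingers shutting.

Call:
{"name": "send_rows", "arguments": {
  "targets": [
    [[0, 0, 0.088, 0.152, 0.195, 0.01, 1], [0, 0, 0.088, 0.152, 0.195, 0.01, 1], [0, 0, 0.088, 0.152, 0.195, 0.01, 1], [0, 0, 0.088, 0.152, 0.195, 0.01, 1], [0, 0, 0.088, 0.152, 0.195, 0.01, 1], [0, 0, 0.088, 0.152, 0.195, 0.01, 1], [0, 0, 0.088, 0.152, 0.195, 0.01, 1], [0, 0, 0.088, 0.152, 0.195, 0.01, 1], [0, 0, 0.088, 0.152, 0.195, 0.01, 1], [0, 0, 0.088, 0.152, 0.195, 0.01, 1], [0, 0, 0.088, 0.152, 0.195, 0.01, 1], [0, 0, 0.088, 0.152, 0.195, 0.01, 1]]
  ],
  "grip_force": 20
}}

```text
time_s: 1.7
ee_pos: [558.5, -71.9, 238.3]
ee_rot: [180.0, 0.0, 115.0]
force: [-0.1, -1.1, 0.0]
gripper_width: 0.6
gripper_force: 0.0
```

Call:
{"name": "send_rows", "arguments": {
  "targets": [
    [[0, 0, 0, 0, 0, 0, 1], [0, 0, 0, 0, 0, 0, 1], [0, 0, 0, 0, 0, 0, 1]]
  ]
}}

```text
time_s: 2.0
ee_pos: [556.8, -74.5, 237.9]
ee_rot: [-180.0, 0.0, 114.6]
force: [-0.5, 0.4, 0.6]
gripper_width: 0.3
gripper_force: 0.0
```

```bash
python3 - <<'E'
from h import *
st=env.state(); print(st["ee_pos"],st["ee_rot"],st["qpos"],st["gripper_width"])
im,d=optics.grab_frame("wrist"); cv2.imwrite("pics/w1.png",im[:,:,::-1])
for k,z in [("bar_top",104),("station",0)]:
    for r in optics.place_of("wrist",k)[:3]: print(k,np.round(r["at"]),round(r["conf"],2),at_z("wrist",r["at"],z,st).round(1))
E
```

```text
[556.81575971 -74.50678535 237.87170407] [-1.79954944e+02  4.79874856e-03  1.14550032e+02] [-8.77717831e+00  1.63319817e+01  8.90179186e+01 -2.98233419e-02
  7.46851116e+01 -3.33193230e+01] 0.34904899616327384
bar_top [322. 191.] 0.89 [556.4 -74.  104. ]
bar_top [324. 169.] 0.27 [549.7 -56.1 104. ]
station [321. 170.] 0.96 [554.6 -73.3   0. ]
```

View pics/w1.png

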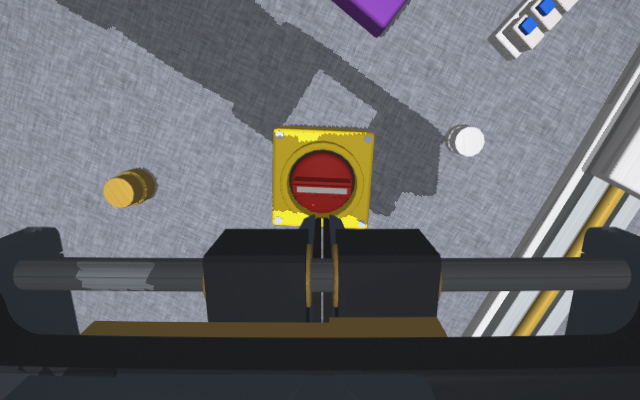

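The wrist view shows the red head at (322,182), its bar stripe running from about (296,188) to (348,191), and the TCP almost directly above it. Next I get the bar angle and check the reset choice in a close crop.

```bash
python3 - <<'E'
from h import *
st=env.state()
im=cv2.imread("pics/w1.png"); sub=im[150:215,285:360].astype(int)
m=((sub.min(2)>110)&(sub.max(2)-sub.min(2)<60)).astype(np.uint8)
n,l,s,c=cv2.connectedComponentsWithStats(m); i=1+np.argmax(s[1:,4]); print(s[i],c[i])
ys,xs=np.where(l==i); v=cv2.fitLine(np.c_[xs,ys].astype(np.float32),2,0,.01,.01).ravel()
p0=np.array([285+v[2],150+v[3]]);a=at_z("wrist",p0-25*v[:2],104,st);b=at_z("wrist",p0+25*v[:2],104,st)
e=b-a;print((a+b)/2,np.degrees(np.arctan2(e[1],e[0])),np.linalg.norm(e))
t=cv2.imread("pics/top0.png")[170:250,130:320]; s_=cv2.imread("pics/scene0.png")[130:225,325:475]
cv2.imwrite("pics/crop.png",np.hstack([cv2.resize(t,(400,300)),cv2.resize(s_,(400,300))]))
E
```

```text
[ 12  37  50   7 266] [36.77067669 39.83082707]
[555.626663   -73.85107647 104.        ] 21.84695287324054 43.98151172337761
```

View pics/crop.png

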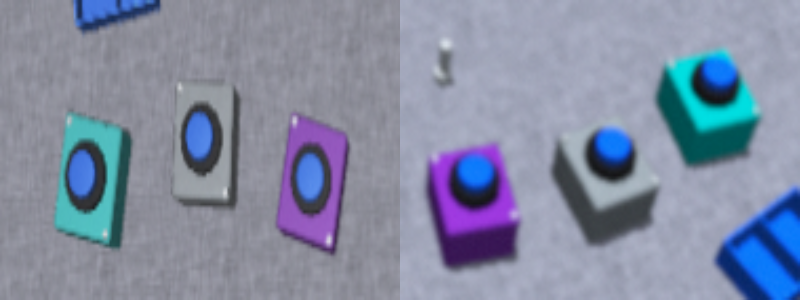

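The crop confirms it: the grey-box button is in the middle of both views, with purple and turquoise on either side. Now I press the head.

Call:
{"name": "send_rows", "arguments": {
  "targets": [
    [[0, 0, -0.029, 0, 0, -0.2, 1], [0, 0, 0, 0, 0, -0.2, 1], [0, 0, 0, 0, 0, -0.2, 1], [0, 0, 0, 0, 0, -0.03, 1], [0, 0, 0, 0, 0, -0.015, 1], [0, 0, 0, 0, 0, -0.015, 1], [0, 0, 0, 0, 0, -0.015, 1], [0, 0, 0, 0, 0, 0, 1]]
  ]
}}

```text
time_s: 2.95
ee_pos: [558.4, -74.0, 104.2]
ee_rot: [179.9, 0.1, 112.0]
force: [0.2, 0.0, 1.0]
gripper_width: 0.8
gripper_force: 0.1
```

Call:
{"name": "send_rows", "arguments": {
  "targets": [
    [[0, 0, 0, 0, 0, -0.01, 1], [0, 0, 0, 0, 0, -0.01, 1], [0, 0, 0, 0, 0, -0.01, 1], [0, 0, 0, 0, 0, -0.005, 1], [0, 0, 0, 0, 0, 0, 1]]
  ]
}}

```text
time_s: 3.45
ee_pos: [557.8, -73.9, 96.3]
ee_rot: [180.0, 0.0, 112.0]
force: [0.7, -1.1, 1.3]
gripper_width: 0.2
gripper_force: 1.0
```

Call:
{"name": "send_rows", "arguments": {
  "targets": [
    [[0, 0, 0, 0, 0, -0.005, 1], [0, 0, 0, 0, 0, -0.005, 1], [0, 0, 0, 0, 0, 0, 1]]
  ]
}}

```text
time_s: 3.75
ee_pos: [558.1, -74.0, 96.0]
ee_rot: [179.9, 0.1, 112.0]
force: [-2.6, 0.5, 11.8]
gripper_width: 0.3
gripper_force: 6.2
```

Call:
{"name": "send_rows", "arguments": {
  "targets": [
    [[0, 0, 0, 0, 0, 0.12, 1], [0, 0, 0, 0.018, 0.178, 0, 1], [0, 0, 0, 0, 0, 0, 1], [0, 0, 0, 0, 0, 0, 1]]
  ]
}}

```text
time_s: 4.15
ee_pos: [560.8, -37.7, 117.7]
ee_rot: [-180.0, -0.0, 112.1]
force: [-0.3, 0.8, 0.3]
gripper_width: 0.3
gripper_force: 0.0
```

```bash
python3 - <<'E'
from h import *
st=env.state(); print(st["ee_pos"],st["ee_rot"])
im,d=optics.grab_frame("scene"); cv2.imwrite("pics/s2.png",cv2.resize(im[170:280,215:365,::-1],(750,550),interpolation=cv2.INTER_CUBIC))
E
```

```text
[560.80236818 -37.67085917 117.65620775] [-1.79955064e+02 -1.12083427e-02  1.12099850e+02]
```

View pics/s2.png

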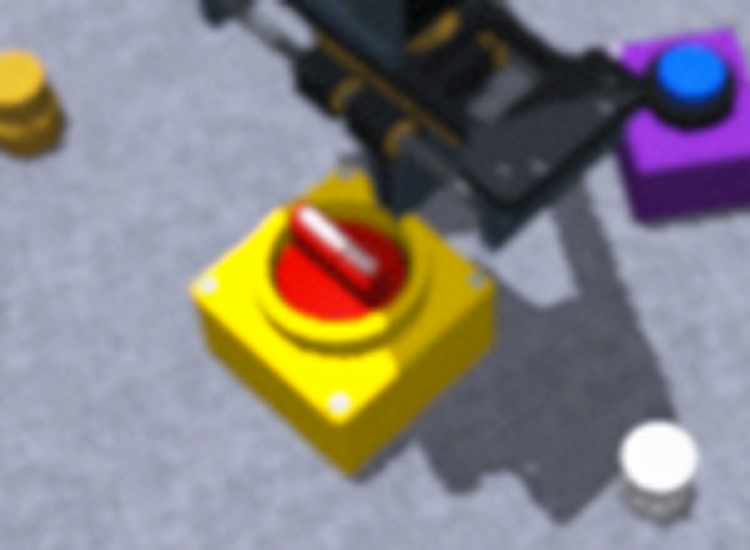

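The head is recessed in its collar at about (340,265), so it is latched. Lowering beside the bar.

Call:
{"name": "send_rows", "arguments": {
  "targets": [
    [[0, 0, 0, 0, 0, -0.1, 1], [0, 0, 0, 0, 0, -0.07, 1], [0, 0, 0, 0, 0, 0, 1], [0, 0, 0, 0.009, -0.023, 0, 1], [0, 0, 0, 0.009, -0.023, 0, 1], [0, 0, 0, 0, 0, 0, 1]]
  ]
}}

```text
time_s: 4.8
ee_pos: [564.3, -45.7, 84.5]
ee_rot: [180.0, -0.3, 111.8]
force: [-2.2, 8.7, 0.2]
gripper_width: 0.5
gripper_force: 4.0
```

Contact is where I expected it, so I push round the arc while turning with the bar.

Call:
{"name": "send_rows", "arguments": {
  "targets": [
    [[0, 0, -0.089, 0.0185, -0.007, 0, 1], [0, 0, -0.089, 0.0173, -0.0097, 0, 1], [0, 0, -0.089, 0.0158, -0.012, 0, 1], [0, 0, 0, 0, 0, 0, 1]]
  ]
}}

```text
time_s: 5.2
ee_pos: [576.8, -51.8, 86.0]
ee_rot: [179.8, -0.2, 87.8]
force: [-0.6, 6.6, 4.3]
gripper_width: 0.7
gripper_force: 3.1
```

Call:
{"name": "send_rows", "arguments": {
  "targets": [
    [[0, 0, -0.089, 0.014, -0.0141, 0.01, 1], [0, 0, -0.089, 0.0119, -0.0159, 0.01, 1], [0, 0, -0.05, 0.006, -0.01, 0.005, 1], [0, 0, 0, 0, 0, 0, 1]]
  ]
}}

```text
time_s: 5.6
ee_pos: [583.3, -60.4, 89.9]
ee_rot: [179.8, -0.2, 67.3]
force: [2.6, 5.3, -2.1]
gripper_width: 0.7
gripper_force: 2.6
```

Call:
{"name": "send_rows", "arguments": {
  "targets": [
    [[0, 0, 0, 0, 0, 0.1, 1], [0, 0, 0, 0, 0, 0.2, 1], [0, 0, 0, 0, 0, 0.2, 1], [0, 0, 0, 0, 0.15, 0, 1], [0, 0, 0, 0, 0.2, 0, 1], [0, 0, 0, 0, 0.2, 0, 1], [0, 0, 0, 0, 0.2, 0, 1], [0, 0, 0, 0, 0, 0, 1], [0, 0, 0, 0, 0, 0, 1]]
  ]
}}

```text
time_s: 6.5
ee_pos: [581.8, 89.0, 189.7]
ee_rot: [179.9, 0.0, 67.6]
force: [-1.0, 0.5, 0.1]
gripper_width: 0.4
gripper_force: 0.0
```

```bash
python3 - <<'E'
from h import *
st=env.state(); print(st["ee_pos"],st["ee_rot"])
im,d=optics.grab_frame("scene"); cv2.imwrite("pics/s3.png",cv2.resize(im[170:280,215:365,::-1],(750,550),interpolation=cv2.INTER_CUBIC))
st=env.state()
im,d=optics.grab_frame("wrist"); cv2.imwrite("pics/w3.png",im[:,:,::-1])
for r in optics.place_of("wrist","reset_button_top")[:3]: print(np.round(r["at"]),round(r["conf"],2),at_z("wrist",r["at"],72,st).round(1))
E
```

```text
[581.83521702  88.9533454  189.71200268] [1.79905633e+02 5.56195659e-03 6.75577709e+01]
[237. 186.] 0.68 [519.1 122.8  72. ]
[195.  17.] 0.63 [546.2 252.2  72. ]
```

View pics/s3.png

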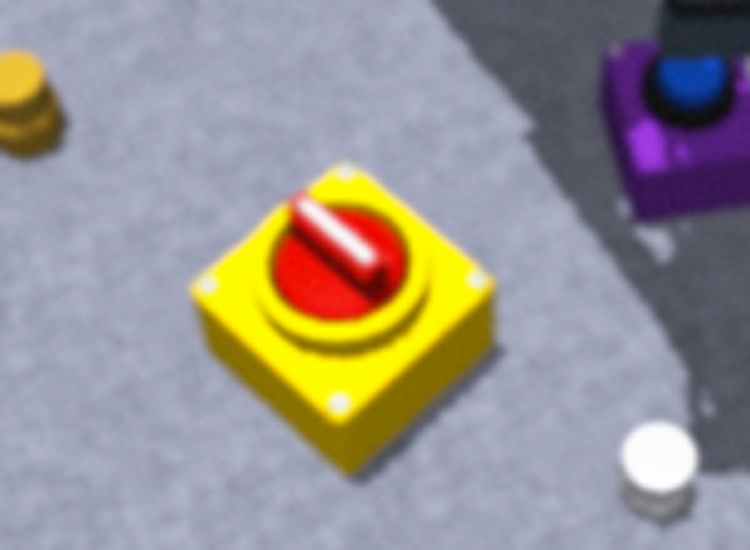

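View pics/w3.png

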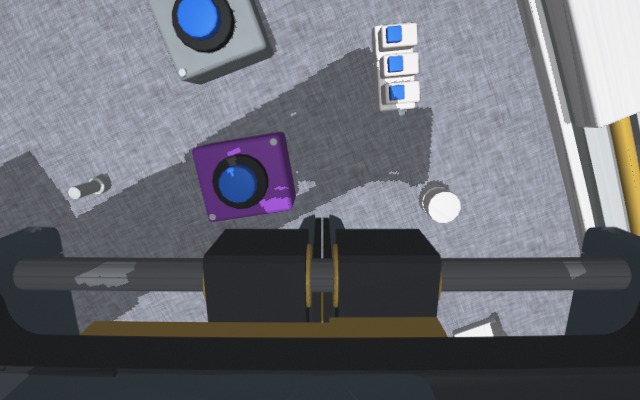

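The bar's stripe sits about 10 px higher in this crop than when latched. I'll compare it numerically with the first (released) frame, and move on above the grey box, seen at (195,17) in the wrist view.

```bash
python3 - <<'E'
import cv2,numpy as np
a=cv2.resize(cv2.imread("pics/scene0.png")[170:280,215:365],(750,550),interpolation=cv2.INTER_CUBIC)
for n in ["s2","s3"]:
    b=cv2.imread(f"pics/{n}.png"); r=np.s_[180:320,265:415]; print(n,np.abs(a[r].astype(int)-b[r]).mean())
    # stripe
for nm,x in [("0",a)]+[(n,cv2.imread(f"pics/{n}.png")) for n in ["s2","s3"]]:
    s=x[180:310,270:410]; m=s.min(2)>150; print(nm,np.argwhere(m).mean(0))
E
```

```text
s2 38.555142857142854
s3 1.680095238095238
0 [31.32653061 64.40207662]
s2 [29.43990087 34.9826518 ]
s3 [31.41180706 64.35385169]
```

Call:
{"name": "send_rows", "arguments": {
  "targets": [
    [[0, 0, 0, -0.035, 0.2, 0, 1], [0, 0, 0, -0.035, 0.2, 0, 1], [0, 0, 0, -0.035, 0.2, 0, 1], [0, 0, 0, -0.035, 0.2, 0, 1], [0, 0, 0, 0, 0, 0, 1], [0, 0, 0, 0, 0, 0, 1]]
  ]
}}

```text
time_s: 7.25
ee_pos: [553.7, 248.2, 188.9]
ee_rot: [180.0, 0.0, 67.5]
force: [0.1, -0.2, -0.1]
gripper_width: 0.5
gripper_force: 0.0
```

```bash
python3 - <<'E'
from h import *
st=env.state(); print(st["ee_pos"],st["ee_rot"])
im,d=optics.grab_frame("wrist"); cv2.imwrite("pics/w4.png",im[:,:,::-1])
for r in optics.place_of("wrist","reset_button_top")[:3]: print(np.round(r["at"]),round(r["conf"],2),at_z("wrist",r["at"],72,st).round(1))
E
```

```text
[553.65599824 248.22090765 188.89151318] [1.79973921e+02 4.83433635e-02 6.74831304e+01]
[216.  44.] 0.94 [523.5 388.3  72. ]
[313. 192.] 0.73 [546.9 254.1  72. ]
```

View pics/w4.png

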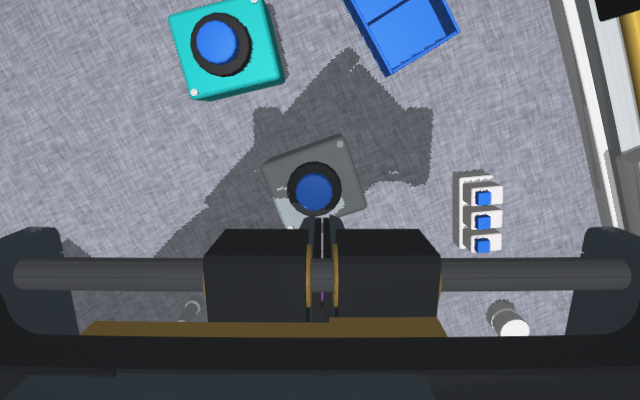

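The head is pixel-identical to its released state. The blue button on the grey box is at (313,192), which is (547,254). Pressing it.

Call:
{"name": "send_rows", "arguments": {
  "targets": [
    [[0, 0, 0, -0.032, 0.028, -0.2, 1], [0, 0, 0, 0, 0, -0.2, 1], [0, 0, 0, 0, 0, -0.13, 1], [0, 0, 0, 0, 0, -0.02, 1], [0, 0, 0, 0, 0, -0.015, 1], [0, 0, 0, 0, 0, -0.015, 1], [0, 0, 0, 0, 0, -0.015, 1], [0, 0, 0, 0, 0, 0, 1]]
  ]
}}

```text
time_s: 8.15
ee_pos: [548.2, 254.6, 71.2]
ee_rot: [179.9, -0.1, 67.5]
force: [0.7, -0.9, 1.6]
gripper_width: 0.1
gripper_force: 1.0
```

Call:
{"name": "send_rows", "arguments": {
  "targets": [
    [[0, 0, 0, 0, 0, -0.01, 1], [0, 0, 0, 0, 0, -0.01, 1], [0, 0, 0, 0, 0, -0.01, 1], [0, 0, 0, 0, 0, -0.005, 1], [0, 0, 0, 0, 0, 0, 1]]
  ]
}}

```text
time_s: 8.65
ee_pos: [548.3, 254.7, 66.1]
ee_rot: [179.8, -0.1, 67.5]
force: [-2.3, -2.5, 17.1]
gripper_width: 0.1
gripper_force: 8.7
```

17 N at z = 66 is the hard stop, so the button is fully in. Letting go.

Call:
{"name": "send_rows", "arguments": {
  "targets": [
    [[0, 0, 0, 0, 0, -0.002, 1], [0, 0, 0, 0, 0, 0, 1], [0, 0, 0, 0, 0, 0.1, 1], [0, 0, 0, 0, 0, 0.2, 1], [0, 0, 0, 0, 0, 0.2, 1], [0, 0, 0, 0, 0, 0.1, 1], [0, 0, 0, 0, 0, 0, 1], [0, 0, 0, 0, 0, 0, 1], [0, 0, 0, 0, 0, 0, 1]]
  ]
}}

```text
time_s: 9.55
ee_pos: [545.7, 254.1, 180.4]
ee_rot: [-179.8, 0.2, 67.5]
force: [-0.7, 0.4, -0.7]
gripper_width: 0.4
gripper_force: 0.0
```

```bash
python3 - <<'E'
from h import *
im,d=optics.grab_frame("scene"); b=im[:,:,::-1].astype(int); a=cv2.imread("pics/scene0.png").astype(int)
for n,r in [("stop",np.s_[200:240,262:305]),("green",np.s_[245:275,165:195])]: print(n,np.abs(a[r]-b[r]).mean())
print(env.state()["ee_pos"],env.state()["time_s"]); print(env.job_done())
E
```

```text
stop 1.2312015503875968
green 1.3692592592592592
[545.85473563 254.13013401 180.36275156] 9.6
the job is handed in; nothing more can be done
None
```

The job is handed in at 9.6 s: the red stop was latched and then twist-released, and the blue reset on the grey box was pressed fully in and let go; I did not touch the green button or the loose parts.

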